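# Turn the filter cassette end for end in its latched dock

## Task

The reversible filter cassette must be turned end for end in its blue dock. Press down the steel tongue of the dock's spring latch until the end of the cassette pops up, lift the cassette out, lay it flat on the black rubber mat and let go, then take it by its other end and put it back the other way round, ridged end now between the tall guards, pressing it down at the latch end until the latch clicks and it sits fully home; then stop pushing and let go. Do not ram it, and leave the spanner, the jar and the gauge alone.

Things in the scene. Friction and masses are not known exactly. Their poses are not given: they have to be found in the camera images.
- dock: Fixed dock, blue plinth on a steel foot plate. Origin on the table under the seat's middle; z up, +x from the latch end to the guarded end. Level seat 45 mm above the table. Near half (x = -80 to 0 mm) open at both sides for gripping. End stop (face at x = 82, 71 mm high, leaning back above) and two short posts (x = -71, y = +-25, 57 mm high) locate the foot and ends with 1 to 1.7 mm play.
- seat (a point): Centre of the dock's seat, 45 mm above the table, axes as the dock; the seated cassette's origin lies here.
- far_end (a point): Point of the seat, 66 mm to +x of its centre, between the guards: the cassette's ridge point must finally be here. Guards: two upright steel plates 5 mm thick along the seat's far half (x = 0 to 96 mm), inner faces 59 mm apart, tops 122 mm above the table, flared outwards over the last 11 mm; no finger fits between them and the cassette.
- latch (a joint): Angle of the sprung latch lever: 0 = closed, hook in the cassette's groove; grows as the tongue is pressed, stop at 0.24 rad. The cassette is free at 0.08 to 0.18 (tongue 4 to 8 mm down, 4 to 8 N); its latch end then pops up and stays up when the tongue is let go (the hook leans on it, joint above 0.07).
- tongue (a point): Where to press: middle of the top of the flat ribbed steel tongue that sticks out from under the cassette at the latch end, in the dock's middle plane, 110 mm to -x of its origin, 29 mm above the table, 44 mm from the lever's pivot. The tongue is 44 mm across and reaches from 6 to 48 mm beyond the end of the seated cassette.
- cassette: Loose filter cassette, 160 x 56 x 52 mm, 0.15 to 0.29 kg, grey box with black foot. Origin at the centre of its underside, +x to the ridged end, z up. Grey part (z = 20 to 52 mm) 160 mm long, foot (z = 0 to 6) 140 mm long, a groove for the hook between, alike at both ends. Flat sides 56 mm apart to grip. Starts latched in the dock, ridged end at the latch (its +x along the dock's -x).
- ridge (a point): Point on the cassette's underside 66 mm from its origin towards +x, below the raised ridge (12 mm long, 44 mm across, 6 mm high) that lies across the top of one end; the other end has a plain top.
- mat: Fixed black rubber mat on the table, 220 (x) x 200 (y) x 5 mm, origin at the centre of its underside, its top is 5 mm above the table.
- spanner: Bystander: loose steel spanner, 200 mm long, lying on the table.
- grease_jar: Bystander: white jar with a metal lid, 66 mm across, 75 mm high, standing.
- gauge: Bystander: round pressure gauge lying on its back, 72 mm across, 28 mm high, with a brass stub.
- ejector_pad (a point): Small sprung steel pad in the seat, 54 mm to -x of its centre (a fixed point on the seat's surface). It pushes the latch end of a freed cassette up by 7 mm with 3 to 4.5 N; the other end stays down, so the cassette then leans about 3 degrees.
- hook (a point): Tip of the hook on the latch lever, hidden under the cassette's end, 69 mm to -x of the seat's centre and 7 mm above the seat. A cassette lowered from above meets the hook's sloped back about 15 mm above the seat, pushes it aside (peak 8 to 20 N with the ejector), and the hook snaps in (joint back near 0) when the cassette is fully down.
Things that resemble listed ones, but are neither listed nor needed, are in the scene too. Of the things like the cassette, leave any that is brown; of the rest the smaller one is meant. There is more than one size of the dock; the job needs the smaller.

How it is judged:
On the way, in this order (a step that is already met when the one before it is completed fails the run):
1. the latch tongue is pressed with the gripper and the ridged end of the cassette has popped up by more than 4 mm (z of ridge in the frame of seat between 0.004 and 0.03 m and contact force between the fingers and dock above 0.3 N), for 0.1 s.
2. the cassette lies flat on the mat, let go and at rest (z of cassette in the frame of mat below 0.008 m and x of cassette in the frame of mat between -0.1 and 0.1 m and y of cassette in the frame of mat between -0.09 and 0.09 m and angle between cassette's own z axis and vertical below 0.05 rad and contact force between the fingers and cassette below 0.1 N and linear speed of cassette below 0.02 m/s), for 0.2 s.
At the end, for the whole second after the job is handed in: The cassette sits fully home and level in the dock, turned end for end: its centre within 4 mm of the seat's centre (sideways) and 3 mm in height, its ridge within 5 mm of the far end point between the guards, tilt under 0.03 rad, the latch snapped shut (joint under 0.05 rad), at rest and released (horizontal distance between cassette and seat below 0.004 m and horizontal distance between ridge and far_end below 0.005 m and z of cassette in the frame of seat between -0.003 and 0.003 m and angle between cassette's own z axis and vertical below 0.03 rad and value of joint latch below 0.05 rad and linear speed of cassette below 0.02 m/s); the robot touches nothing.
It fails at once if the cassette is rammed: more than 60 N between cassette and dock (contact force between cassette and dock above 60 N).
It fails at once if the cassette is tipped over by more than 45 degrees (angle between cassette's own z axis and vertical above 0.79 rad).
It fails at once if a bystander (spanner, jar or gauge) is moved by more than 30 mm (distance of any of spanner, grease_jar, gauge from where it was at the start of the episode above 0.03 m).
It also fails if it takes over 72 s, if anything falls off the work surface, if the arm or the gripper's body presses on something with over 40 N, if the wrist force passes 120 N, or if a joint passes its speed limit or range.

## Robot

A 6-joint arm with a two-finger parallel gripper is mounted at the origin on the work surface. World frame = base frame: x ahead of the robot, y to its left, z up, the work surface at z = 0. Lengths are in m, angles in rad, forces in N, time in s.
With the tool pointing down it reaches from about 0.35 to 0.725 m from the base axis. Payload 6 kg.
Tool frame: the origin (TCP) lies at the centre of the arm's flange, where the gripper is bolted on; the fingertips stand 173 mm ahead of it and the grasp point (between the pads) lies 155 mm ahead of it; z points along the fingers, y is the direction in which the jaws open and shut (so a half turn about z gives the same grasp; the last joint's range is limited). The gripper opens to 85 mm and grips with 20 to 120 N. Pads are 22 mm wide; open, the fingers measure 114 mm over their backs; the gripper's body (76 mm by 85 mm) begins 54 mm behind the grasp point. The pads swing forward as they close: fully open they stand 13 mm farther back than shut.
Start: joints at [0.334, 0.04, 0.085, 0, -1.615, -0.334], TCP at [0.6, 0, 0.405] pointing down, gripper open.
Joint ranges: [-2.56, 2.56], [-1.29, 2.01], [-1.08, 1.49], [-3.29, 1.98], [-2.81, -0.18], [-2.99, 2.99]. Speed limits (rad/s): [2.57, 2.57, 3.01, 3.14, 3.14, 3.14].

## Interface

Orientations are given as a 3x3 rotation matrix whose columns are the frame's x, y, z axes.
In Python, from station import robot gives the robot as it stands.
- The arm moves only by the tool carry_out, never from a script. Its argument "deltas" is a list of rows, each a list of 2 entries, a list of its own where there are three numbers: the shift along the tool's x, y, z in mm, then the turn about the tool's z in rad. In form: [[[dx, dy, dz], turn], ...]. A call has 1 to 10 rows; each row shifts and turns the commanded pose from where the row before left it, along the tool's axes as they then stand; what a row does not reach is not made up. A row lasts 1/8 s, in which the tool goes at most 62.5 mm and 10.7 degrees, less where a joint would pass 70% of its speed; a pose out of reach is approached as far as the arm can. A call is refused whole if a number of a shift passes 62.5 or a number of a turn 0.188, either way. A call with a gripper value outside its range is refused whole. "jaw" is the finger opening in mm, from 0 to 85.4, set as the call begins (left out, the last holds). The fingers move at their own pace and stop on an object; "squeeze" is the grip in N (left out, the last holds). Time passes only in rows, so rows that do not move let the fingers close. It gives the time, the measured TCP pose, the force and the opening at its end, in the units of the state.
- robot.get_state(): the state, without advancing time (a new reading comes with each control period).
- robot.read_camera(name): name is "scene" or "side" or "wrist"; returns (picture, depth): 400x640x3 uint8, red, green, blue; 400x640 float32, m along the optical axis (not along the pixel's ray), 0 where there is no reading.
- robot.calibration(name): a dict with "fx", "fy", "cx", "cy" (pixels), "R" (3x3) and "t" (3): a world point X has camera coordinates R X + t. Camera axes: x right, y down, z forward; pixel columns grow to the right and rows downward; lengths in m; the calibration is good to about 2 mm. A picture is of the moment at which its call begins: read the wrist's pose just before it. calibration takes no time and is no camera call; for the wrist camera it gives the pose at the moment of the call.
- robot.hand_in(): hands the job in, once; it reports no verdict.
The state is a dict: "time_s": time; "joint_pos": joint angles; "qvel": joint speeds; "joint_torque": joint torques, N m; "tool_pos": TCP position; "tool_rot": TCP orientation; "contact_force": force on the tool from outside, world axes, zero at the start; "ft_torque": the same for the moment, N m; "grip_width": opening from 0.0 (shut) to 1.0 (fully open).
Only numpy, scipy, OpenCV 4.12 (cv2) and the standard library are available. Lean on these libraries where they do the work, as an engineer would, in place of code of your own. Each camera call takes 0.05 s, during which the arm holds its last target.

## Working session

There is one attempt and no reset: what is moved stays moved. The work goes in short steps, Python scripts to look and compute and a tool call to move; the robot and the scene stay as the last step left them, time stands still between calls to the robot, and variables do not carry over. Pictures are saved under pics/ and viewed, and the job is handed in when it is done.

Besides the shell and the picture viewer there is one more tool, called after ">>>" as a command line: name --argument value ..., lists and objects as JSON in quotes. carry_out: Moves the arm, as the interface text tells. Its arguments: {"type":"object","properties":{"deltas":{"type":"array"},"jaw":{"type":"number"},"squeeze":{"type":"number"}},"required":["deltas"]}

```bash
ls; mkdir -p pics
cat > h.py <<'E'
import numpy as np, cv2
from station import robot
def shot(name,tag):
    c=robot.calibration(name); p,d=robot.read_camera(name)
    cv2.imwrite(f'pics/{tag}.png',cv2.cvtColor(p,cv2.COLOR_RGB2BGR)); np.savez(f'pics/{tag}.npz',p=p,d=d,**{k:np.array(v) for k,v in c.items()})
    return p,d,c
def load(tag):
    z=np.load(f'pics/{tag}.npz'); return z['p'],z['d'],{k:z[k] for k in('fx','fy','cx','cy','R','t')}
def cloud(d,c):
    v,u=np.mgrid[:d.shape[0],:d.shape[1]]
    X=np.stack([(u-c['cx'])/c['fx']*d,(v-c['cy'])/c['fy']*d,d],-1)
    return (X-c['t'])@np.array(c['R'])
def ray(c,u,v,z):
    R=np.array(c['R']);o=-R.T@np.array(c['t']);r=R.T@np.array([(u-c['cx'])/c['fx'],(v-c['cy'])/c['fy'],1])
    return o+r*(z-o[2])/r[2]
def proj(c,X):
    x=np.array(c['R'])@np.array(X)+np.array(c['t']);return np.array([c['fx']*x[0]/x[2]+c['cx'],c['fy']*x[1]/x[2]+c['cy']])
E
python3 - <<'E'
from h import *
for n in('scene','side','wrist'):
    p,d,c=shot(n,n+'0'); R=np.array(c['R']); print(n,c['fx'],c['cx'],c['cy'],-R.T@np.array(c['t']),R[2],(d>0).mean())
s=robot.get_state(); print({k:np.round(v,3).tolist() for k,v in s.items()})
E
```

```text
pics
scene 475.36111684178564 320.9685439989477 209.38222771284512 [1.39194174 0.40221398 1.54768499] [-0.48700605 -0.22834422 -0.84302078] 0.99602734375
side 413.8137304788765 317.176395519826 202.06614592797376 [-0.20607697 -0.67099592  0.69898768] [ 0.61170996  0.57409432 -0.54426706] 0.995890625
wrist 355.7785059072687 321.391978515812 200.2675601952716 [ 0.60020314 -0.07573894  0.37363274] [-3.69983350e-05  2.94965187e-01 -9.55507999e-01] 0.9962265625
{'time_s': 0.15, 'joint_pos': [0.334, 0.041, 0.084, -0.0, -1.615, -0.334], 'qvel': [0.0, -0.0, 0.003, 0.004, -0.001, -0.002], 'joint_torque': [-0.002, -36.861, 34.769, 6.936, -0.004, -0.0], 'tool_pos': [0.6, 0.0, 0.404], 'tool_rot': [[-0.0, -1.0, -0.001], [-1.0, 0.0, -0.0], [0.0, 0.001, -1.0]], 'contact_force': [0.359, 0.302, -0.57], 'ft_torque': [-0.021, 0.104, 0.024], 'grip_width': 1.0}
```

View pics/scene0.png

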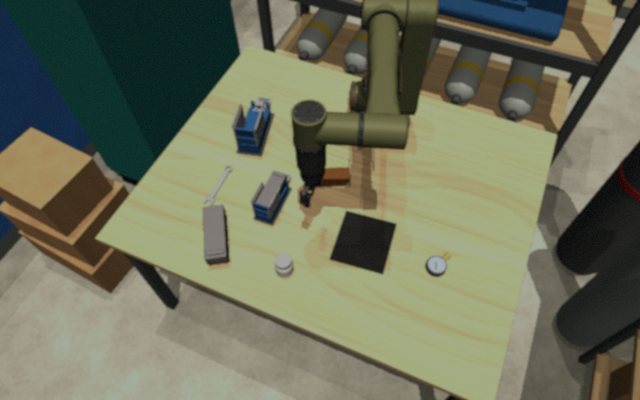

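View pics/side0.png

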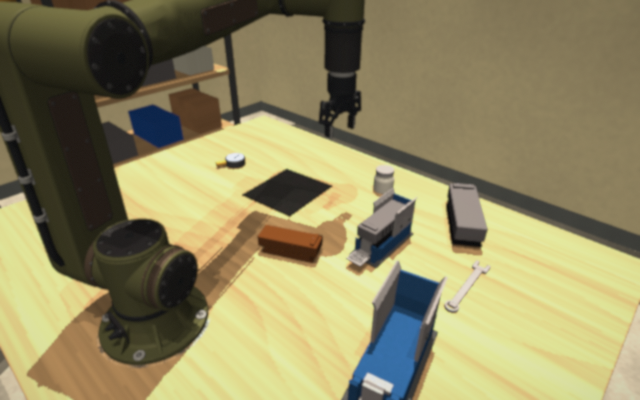

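View pics/wrist0.png

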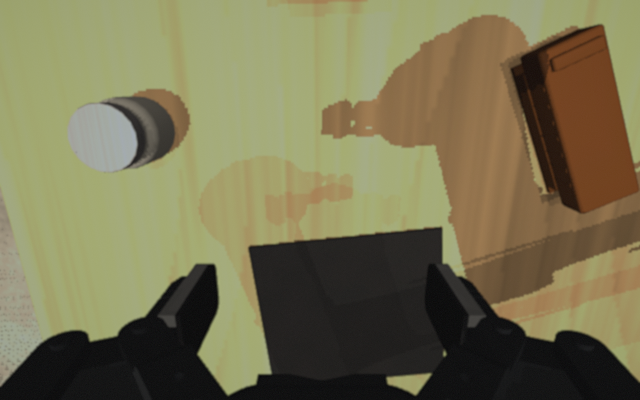

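The scene view shows the small dock with its grey cassette near px (270,197), the mat at (363,242), the jar at (284,264), the gauge at (437,265) and the spanner at (218,186). The larger dock (252,125), a bigger grey cassette (215,233) and the brown one (330,178) are decoys.

Run:
```python
from h import *
p,d,c=load('scene0')
for n,u,v,z in [('cass',270,190,.097),('matc',363,242,.005),('jar',284,260,.075),('gauge',437,265,.028),('sp1',229,168,.005),('sp2',208,203,.005)]: print(n,ray(c,u,v,z).round(3), cloud(d,c)[v,u].round(3))
X=cloud(d,c)
hsv=cv2.cvtColor(p,cv2.COLOR_RGB2HSV)
m=(X[...,0]>.2)&(X[...,0]<.95)&(X[...,2]>.03)&(X[...,2]<.2)
for v0,v1,u0,u1 in[(150,230,245,300)]:
    im=p[v0:v1,u0:u1]; cv2.imwrite('pics/cr1.png',cv2.cvtColor(cv2.resize(im,None,fx=8,fy=8,interpolation=cv2.INTER_CUBIC),cv2.COLOR_RGB2BGR))
s=load('side0')[0][180:290,320:440]; cv2.imwrite('pics/cr2.png',cv2.cvtColor(cv2.resize(s,None,fx=5,fy=5,interpolation=cv2.INTER_CUBIC),cv2.COLOR_RGB2BGR))
```

```text
cass [ 0.551 -0.2    0.097] [ 0.548 -0.201  0.093]
matc [0.57  0.184 0.005] [0.57  0.184 0.005]
jar [ 0.781 -0.03   0.075] [ 0.78  -0.03   0.074]
gauge [0.565 0.459 0.028] [0.565 0.459 0.029]
sp1 [ 0.466 -0.442  0.005] [ 0.46  -0.448 -0.005]
sp2 [ 0.648 -0.432  0.005] [ 0.645 -0.435 -0.001]
```

View pics/cr1.png

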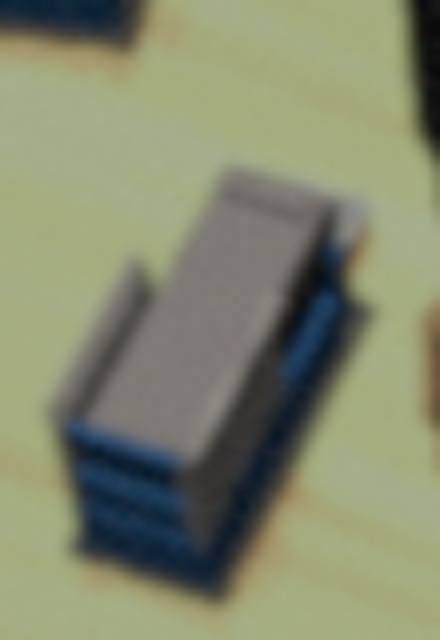

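View pics/cr2.png

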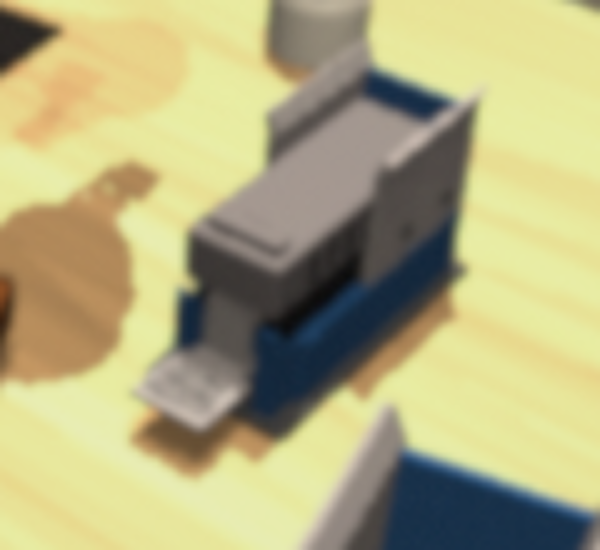

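>>> carry_out --deltas '[[[40, 10, 0], 0], [[40, 10, 0], 0], [[40, 10, 0], 0], [[20, 10, 0], 0], [[0, 0, 0], 0], [[0, 0, 0], 0]]'

```text
time_s: 0.9
tool_pos: [0.5601, -0.1394, 0.4045]
tool_rot: [[0.0, -1.0, -0.0], [-1.0, -0.0, 0.0], [-0.0, 0.0, -1.0]]
contact_force: [-1.1, -0.0, 0.7]
grip_width: 1.0
```

Run:
```python
from h import *
p,d,c=shot('wrist','wrist1');print(robot.get_state()['tool_pos'])
p,d,c=shot('side','side1')
```

```text
[ 0.56025475 -0.13917727  0.40447341]
```

View pics/wrist1.png

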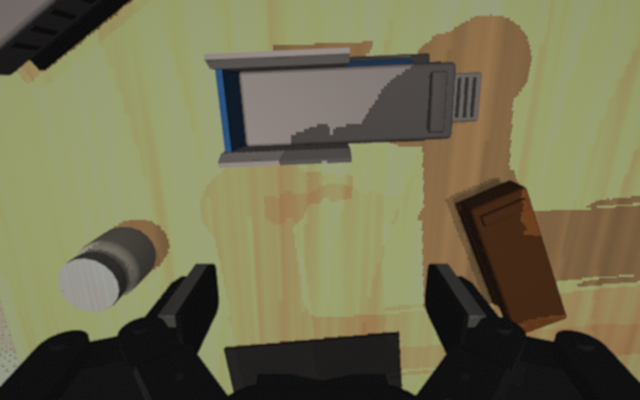

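The wrist view shows the whole dock: guards at u≈210–350, cassette top from (240,105) to (455,100), ridge at (438,100), and tongue at (467,97). Next I measure these from depth.

```bash
cat >> h.py <<'E'
def rect(pts):
    (c,s,a)=cv2.minAreaRect((np.asarray(pts)[:,:2]*1000).astype(np.float32)); return np.round(c,1),np.round(s,1),round(a,2)
def comp(X,zlo,zhi,box):
    m=(X[...,2]>zlo)&(X[...,2]<zhi)&(X[...,0]>box[0])&(X[...,0]<box[1])&(X[...,1]>box[2])&(X[...,1]<box[3])
    m=cv2.morphologyEx(m.astype(np.uint8),cv2.MORPH_OPEN,np.ones((3,3)))
    n,l,st,_=cv2.connectedComponentsWithStats(m)
    i=1+np.argmax(st[1:,4]); return l==i
E
python3 - <<'E'
from h import *
p,d,c=load('wrist1');X=cloud(d,c)
b=(.35,.75,-.28,-.12)
for nm,lo,hi in [('top',.088,.1),('ridge',.1005,.107),('guards',.112,.13),('tongue',.02,.036)]:
    m=comp(X,lo,hi,b); P=X[m]; print(nm,m.sum(),rect(P),np.median(P[:,2]).round(4),'px',np.argwhere(m).min(0),np.argwhere(m).max(0))
g=(X[...,2]>.112)&(X[...,2]<.13)&(X[...,1]<-.1)&(X[...,1]>-.3)&(X[...,0]<.75)
n,l,st,ce=cv2.connectedComponentsWithStats(g.astype(np.uint8))
for i in range(1,n):
    if st[i,4]>50: print('g',st[i],rect(X[l==i]))
m=comp(X,.003,.008,(.35,.75,.0,.3)) ; print('mat',rect(X[m]))
p,d,c=load('scene0');X=cloud(d,c)
hsv=cv2.cvtColor(p,cv2.COLOR_RGB2HSV)
m=(hsv[...,2]<70)&(abs(X[...,2]-.005)<.008)&(X[...,1]>.02)&(X[...,0]>.4)&(X[...,0]<.75)&(X[...,1]<.35)
m=cv2.morphologyEx(m.astype(np.uint8),cv2.MORPH_OPEN,np.ones((5,5)))
print('mat scene',rect(X[m>0]), hsv[242,363],hsv[300,300])
for u,v in[(344,214),(396,227),(385,271),(332,260)]:print(ray(c,u,v,.005))
E
```

```text
top 14987 (array([ 541.2, -203.5]), array([160.3,  58.2]), 2.45) 0.0981 px [ 62 239] [149 455]
ridge 1035 (array([ 475.7, -206.8]), array([12.4, 43.7]), 2.38) 0.1044 px [ 71 428] [132 447]
guards 2182 (array([ 590.2, -235.8]), array([96.1,  8.9]), 2.39) 0.1212 px [ 48 204] [ 68 349]
tongue 1259 (array([ 425.7, -208.9]), array([25., 44.]), 2.73) 0.0297 px [ 73 453] [121 481]
g [ 204   48  146   21 2187] (array([ 590.2, -235.8]), array([96.1,  8.9]), 2.39)
g [ 218  148  134   20 1880] (array([ 587.5, -168.3]), array([96.1,  9.2]), 2.32)
mat (array([570.5, 119.9]), array([220.5,  82.1]), 5.08)
mat scene (array([565.1, 183.4]), array([217.3, 189.8]), 6.42) [90 18 28] [ 34  68 172]
[0.48505964 0.07368683 0.005     ]
[0.4610809  0.27452938 0.005     ]
[0.64805022 0.29780994 0.005     ]
[0.68291218 0.10827758 0.005     ]
```

Run:
```python
from h import *
p,d,c=load('scene0');X=cloud(d,c)
for lo,hi in [(.03,.06),(.06,.1),(.1,.15),(.15,.2),(.2,.3)]:
    m=(X[...,2]>lo)&(X[...,2]<hi)&(X[...,0]>.1)&(X[...,0]<.7)&(X[...,1]<-.26)&(X[...,1]>-.6)
    m[:, :225]=0; m[160:]=0
    if m.sum()>5: print(lo,hi,m.sum(),X[m].min(0).round(3),X[m].max(0).round(3))
p,d,c=load('side1');X=cloud(d,c)
m=(X[...,2]>.03)&(X[...,2]<.25)&(X[...,0]>.1)&(X[...,0]<.45)&(X[...,1]<-.22)&(X[...,1]>-.6)
print(m.sum(),np.percentile(X[m],[1,50,99],axis=0).round(3))
print(robot.get_state()['joint_pos'])
```

```text
0.03 0.06 446 [ 0.101 -0.504  0.03 ] [ 0.381 -0.36   0.06 ]
0.06 0.1 471 [ 0.127 -0.504  0.06 ] [ 0.379 -0.362  0.1  ]
0.1 0.15 355 [ 0.23  -0.481  0.1  ] [ 0.381 -0.362  0.15 ]
0.15 0.2 123 [ 0.229 -0.484  0.15 ] [ 0.38  -0.36   0.167]
7734 [[ 0.133 -0.496  0.037]
 [ 0.263 -0.432  0.061]
 [ 0.364 -0.373  0.162]]
[ 1.03928392e-01 -1.98691566e-02  2.39378426e-02 -2.06890131e-04
 -1.61497799e+00 -1.02785742e-01]
```

View pics/side1.png

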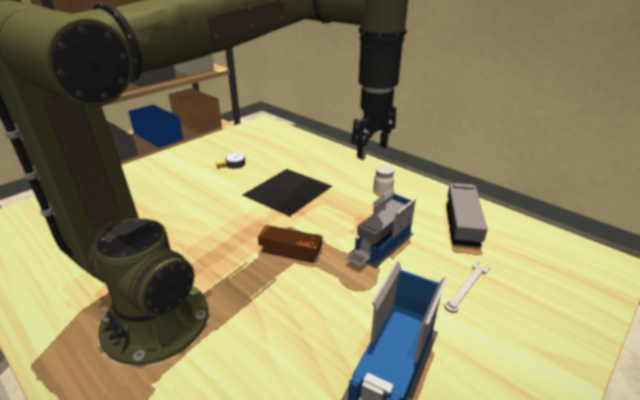

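>>> carry_out --deltas '[[[18, 42, 0], 0], [[18, 42, 0], 0], [[18, 42, 0], 0], [[16.5, 40, 0], 0], [[0, 0, 40], -0.042], [[0, 0, 50], 0], [[0, 0, 50], 0], [[0, 0, 45], 0], [[0, 0, 0], 0], [[0, 0, 0], 0]]' --jaw 60

```text
time_s: 2.25
tool_pos: [0.3949, -0.2104, 0.222]
tool_rot: [[0.043, -0.999, 0.002], [-0.999, -0.043, -0.001], [0.001, -0.002, -1.0]]
contact_force: [0.1, 0.4, 0.9]
grip_width: 0.706
```

Run:
```python
from h import *
s=robot.get_state();print(s['tool_pos'],s['contact_force'],s['grip_width'],s['qvel'])
p,d,c=shot('wrist','wrist2')
p,d,c=shot('side','side2')
p=p[150:310,290:510]; cv2.imwrite('pics/side2c.png',cv2.cvtColor(cv2.resize(p,None,fx=3.5,fy=3.5,interpolation=cv2.INTER_CUBIC),cv2.COLOR_RGB2BGR))
```

```text
[ 0.39487307 -0.21041225  0.22199467] [0.0719809  0.35927431 0.88699775] 0.706446604737761 [-5.15900607e-03 -1.33375987e-02  1.85695488e-02  3.57314808e-05
  3.47121826e-03  1.15456066e-03]
```

View pics/wrist2.png

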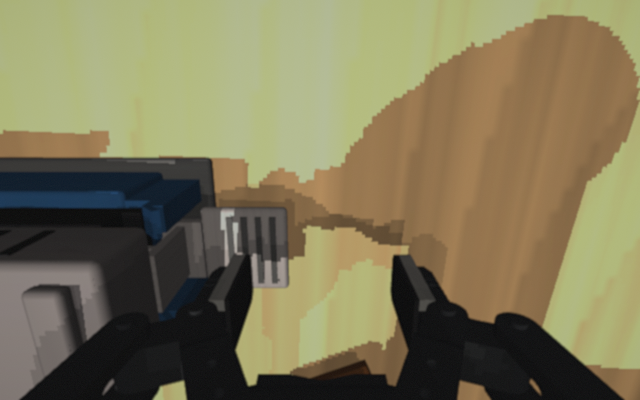

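View pics/side2c.png

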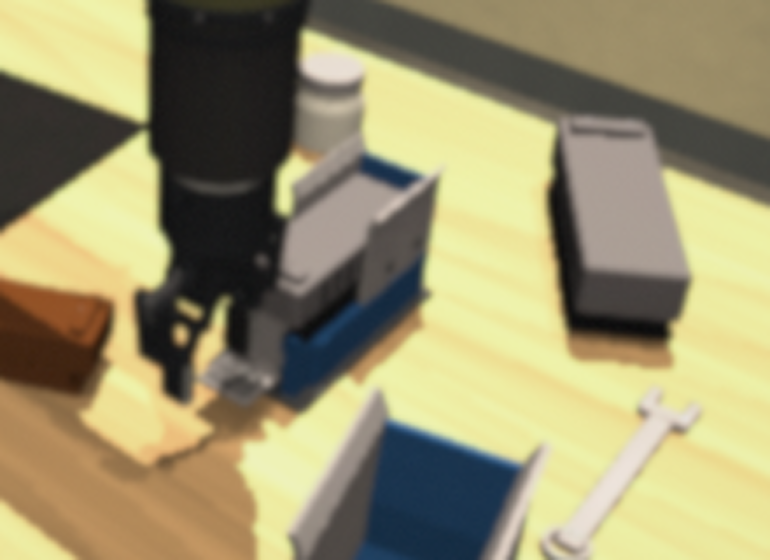

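```bash
cat >> h.py <<'E'
TH=np.deg2rad(2.4); DO=np.array([.541,-.2037,0])
def todock(X):
    r=np.array([[np.cos(TH),np.sin(TH),0],[-np.sin(TH),np.cos(TH),0],[0,0,1]]); return (X-DO)@r.T
E
python3 - <<'E'
from h import *
p,d,c=load('wrist2');X=todock(cloud(d,c))*1000
for u,v in[(225,280),(235,260),(225,300),(215,330),(180,325),(130,325),(100,340),(60,375),(270,250),(280,215),(150,240),(60,290),(410,280)]: print((u,v),X[v,u].round(1))
m=(d>0.04)&(d<.17)&(np.arange(640)[None,:]<320)
for lo in range(30,180,15):
    k=m&(X[...,2]>lo)&(X[...,2]<lo+15)
    print(lo,k.sum(), X[k][:,0].min() if k.any() else 0, X[k][:,0].max() if k.any() else 0)
E
```

```text
(225, 280) [-111.1  -11.9   79. ]
(235, 260) [-111.   -12.    63.4]
(225, 300) [-114.2  -11.4   90.8]
(215, 330) [-116.4  -13.6  109. ]
(180, 325) [-105.1  -12.4  105.1]
(130, 325) [-91.7 -13.5 106.7]
(100, 340) [-86.7 -13.1 112.6]
(60, 375) [-84.2 -12.6 124.3]
(270, 250) [-119.8   -1.    30.4]
(280, 215) [-125.4  -19.3   30.1]
(150, 240) [-70.6 -14.3  48.9]
(60, 290) [-71.3 -22.4 103. ]
(410, 280) [-177.4  -11.5   78. ]
30 2858 -80.52176880133295 4.875388437318701
45 6127 -115.75071431158824 -5.688950833396848
60 3957 -115.88178739022709 -18.90813028419883
75 5441 -116.02907220772082 -32.19118175842181
90 14773 -116.68294364627076 -37.74506412072769
105 7317 -124.12559850296262 -61.56120893114965
120 7342 -145.17047723606936 -79.61686656371876
135 272 -131.89642061345623 -118.36533660321577
150 0 0 0
165 0 0 0
```

>>> carry_out --deltas '[[[0, 10, 0], 0], [[0, 0, 10], 0], [[0, 0, 6], 0], [[0, 0, 0], 0]]'

```text
time_s: 2.85
tool_pos: [0.3837, -0.2109, 0.2028]
tool_rot: [[0.042, -0.999, -0.002], [-0.999, -0.042, 0.0], [-0.0, 0.002, -1.0]]
contact_force: [0.1, -0.0, -0.1]
grip_width: 0.705
```

>>> carry_out --deltas '[[[0, 0, 2], 0], [[0, 0, 2], 0], [[0, 0, 0], 0]]'

```text
time_s: 3.22
tool_pos: [0.384, -0.2109, 0.1995]
tool_rot: [[0.042, -0.999, -0.0], [-0.999, -0.042, -0.0], [-0.0, 0.0, -1.0]]
contact_force: [-0.1, 0.4, 0.4]
grip_width: 0.699
```

Run:
```python
from h import *
p,d,c=shot('wrist','wrist3')
p,d,c=shot('side','side3')
p=p[200:280,310:420]; cv2.imwrite('pics/side3c.png',cv2.cvtColor(cv2.resize(p,None,fx=6,fy=6,interpolation=cv2.INTER_CUBIC),cv2.COLOR_RGB2BGR))
print(robot.get_state()['contact_force'])
```

```text
[-0.09822475 -0.12869601 -0.38124032]
```

View pics/side3c.png

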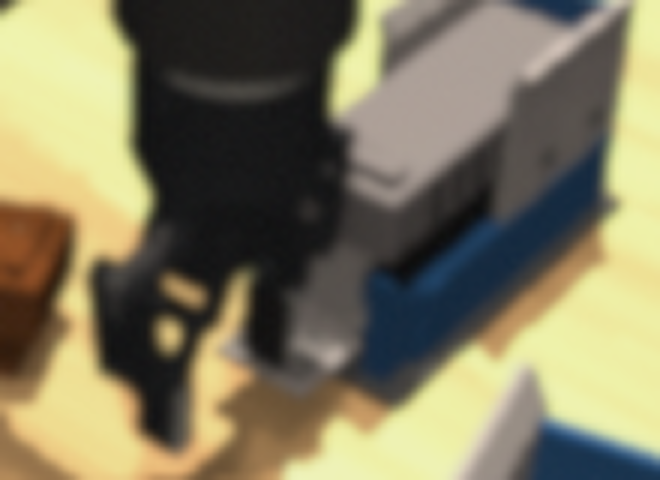

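View pics/wrist3.png

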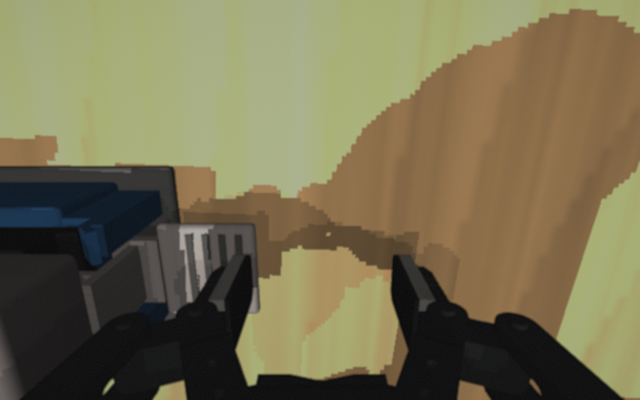

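The left finger tip (≈235,265) stands over the outer part of the tongue (u 160–257), with no contact yet. I'll press in small steps.

>>> carry_out --deltas '[[[0, 0, 2], 0], [[0, 0, 2], 0], [[0, 0, 0], 0]]'

```text
time_s: 3.7
tool_pos: [0.384, -0.2109, 0.1959]
tool_rot: [[0.042, -0.999, 0.0], [-0.999, -0.042, -0.0], [0.0, -0.0, -1.0]]
contact_force: [-0.8, 0.7, 2.3]
grip_width: 0.702
```

>>> carry_out --deltas '[[[0, 0, 2], 0], [[0, 0, 0], 0]]'

```text
time_s: 3.95
tool_pos: [0.384, -0.2109, 0.1937]
tool_rot: [[0.042, -0.999, -0.0], [-0.999, -0.042, -0.0], [0.0, 0.0, -1.0]]
contact_force: [-1.4, -0.8, 3.0]
grip_width: 0.701
```

>>> carry_out --deltas '[[[0, 0, 2], 0], [[0, 0, 0], 0]]'

```text
time_s: 4.2
tool_pos: [0.384, -0.2109, 0.1916]
tool_rot: [[0.042, -0.999, -0.0], [-0.999, -0.042, -0.0], [0.0, 0.0, -1.0]]
contact_force: [-1.6, 0.4, 3.0]
grip_width: 0.7
```

>>> carry_out --deltas '[[[0, 0, 1.5], 0], [[0, 0, 0], 0], [[0, 0, 0], 0]]'

```text
time_s: 4.58
tool_pos: [0.384, -0.2109, 0.1902]
tool_rot: [[0.042, -0.999, -0.0], [-0.999, -0.042, -0.0], [0.0, 0.0, -1.0]]
contact_force: [-1.8, 0.4, 3.5]
grip_width: 0.705
```

Run:
```python
from h import *
p,d,c=shot('scene','scene4')
X=todock(cloud(d,c))*1000
p1,d1,c1=load('scene0');X1=todock(cloud(d1,c1))*1000
for Y in(X1,X):
    for a,b in[(-58,-45),(-45,-30),(-30,-10),(10,30),(30,60)]:
        m=(abs(Y[...,1])<22)&(Y[...,0]>a)&(Y[...,0]<b)&(Y[...,2]>85)&(Y[...,2]<115); print((a,b),m.sum(),np.median(Y[m][:,2]).round(1),end=' ')
    print()
p,d,c=shot('side','side4')
p=p[200:280,310:420]; cv2.imwrite('pics/side4c.png',cv2.cvtColor(cv2.resize(p,None,fx=6,fy=6,interpolation=cv2.INTER_CUBIC),cv2.COLOR_RGB2BGR))
```

```text
(-58, -45) 33 95.0 (-45, -30) 41 96.0 (-30, -10) 46 97.1 (10, 30) 47 97.0 (30, 60) 80 97.3 
(-58, -45) 33 97.2 (-45, -30) 41 95.7 (-30, -10) 52 96.3 (10, 30) 52 96.2 (30, 60) 80 95.6
```

View pics/side4c.png

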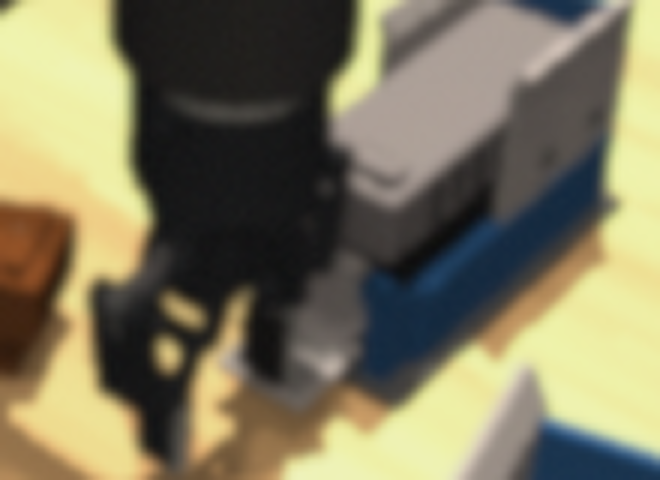

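Not popped yet, so I press further.

>>> carry_out --deltas '[[[0, 0, 1.5], 0], [[0, 0, 0], 0]]'

```text
time_s: 4.92
tool_pos: [0.384, -0.2109, 0.1887]
tool_rot: [[0.042, -0.999, 0.0], [-0.999, -0.042, -0.0], [0.0, -0.0, -1.0]]
contact_force: [-1.3, 0.2, 3.8]
grip_width: 0.705
```

>>> carry_out --deltas '[[[0, 0, 1], 0], [[0, 0, 0], 0]]'

```text
time_s: 5.18
tool_pos: [0.3841, -0.2109, 0.1878]
tool_rot: [[0.042, -0.999, 0.0], [-0.999, -0.042, -0.0], [0.0, -0.0, -1.0]]
contact_force: [-1.2, 0.1, 4.5]
grip_width: 0.705
```

```bash
cat > chk.py <<'E'
from h import *
import sys
p,d,c=shot('side','side'+sys.argv[1])
X=todock(cloud(d,c))*1000
p1,d1,c1=load('side1');X1=todock(cloud(d1,c1))*1000
for Y in(X1,X):
    for a,b in[(-70,-62),(-58,-45),(-45,-30),(-30,-10),(10,30),(30,60)]:
        m=(abs(Y[...,1])<20)&(Y[...,0]>a)&(Y[...,0]<b)&(Y[...,2]>85)&(Y[...,2]<118); print((a,b),m.sum(),np.median(Y[m][:,2]).round(1),end=' ')
    print()
print(np.round(robot.get_state()['contact_force'],1))
p=p[200:280,310:420]; cv2.imwrite(f'pics/side{sys.argv[1]}c.png',cv2.cvtColor(cv2.resize(p,None,fx=6,fy=6,interpolation=cv2.INTER_CUBIC),cv2.COLOR_RGB2BGR))
E
python3 chk.py 5
```

```text
(-70, -62) 35 103.5 (-58, -45) 39 98.0 (-45, -30) 53 97.8 (-30, -10) 74 97.3 (10, 30) 67 97.4 (30, 60) 87 97.2 
(-70, -62) 42 109.1 (-58, -45) 19 103.8 (-45, -30) 50 103.0 (-30, -10) 71 102.1 (10, 30) 64 100.4 (30, 60) 85 98.2 
[-1.7  0.3  4.2]
```

View pics/side5c.png

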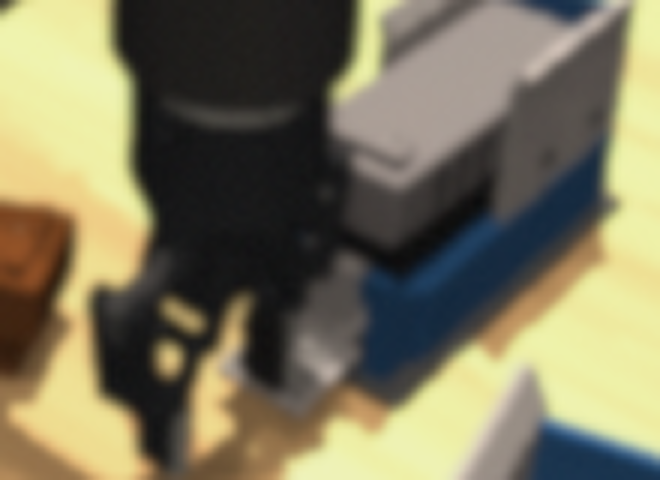

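The ridged end is up about 6 mm with the tongue still pressed (4.2 N). I'll hold briefly, then go straight up.

>>> carry_out --deltas '[[[0, 0, 0.5], 0], [[0, 0, 0], 0], [[0, 0, 0], 0], [[0, 0, 0], 0]]'

```text
time_s: 5.72
tool_pos: [0.3841, -0.2109, 0.1873]
tool_rot: [[0.042, -0.999, 0.0], [-0.999, -0.042, -0.0], [0.0, -0.0, -1.0]]
contact_force: [-1.8, 0.4, 5.1]
grip_width: 0.701
```

```bash
python3 chk.py 6
```

```text
(-70, -62) 35 103.5 (-58, -45) 39 98.0 (-45, -30) 53 97.8 (-30, -10) 74 97.3 (10, 30) 67 97.4 (30, 60) 87 97.2 
(-70, -62) 46 110.1 (-58, -45) 20 103.9 (-45, -30) 53 103.3 (-30, -10) 65 102.5 (10, 30) 60 100.0 (30, 60) 88 98.3 
[ 0.4 -0.7  4.8]
```

>>> carry_out --deltas '[[[0, 0, -10], 0], [[0, 0, -30], 0], [[0, 0, -40], 0], [[0, 0, -50], 0], [[0, 0, 0], 0]]'

```text
time_s: 6.4
tool_pos: [0.3844, -0.2111, 0.3214]
tool_rot: [[0.042, -0.999, 0.006], [-0.999, -0.042, -0.001], [0.002, -0.006, -1.0]]
contact_force: [-0.4, 0.5, -0.3]
grip_width: 0.706
```

```bash
python3 chk.py 7;python3 -c "
from h import *
s=robot.get_state();print(s['tool_pos'],s['joint_pos'])
p,d,c=shot('wrist','wrist7')"
```

```text
(-70, -62) 35 103.5 (-58, -45) 39 98.0 (-45, -30) 53 97.8 (-30, -10) 74 97.3 (10, 30) 67 97.4 (30, 60) 87 97.2 
(-70, -62) 55 109.2 (-58, -45) 25 104.1 (-45, -30) 50 103.4 (-30, -10) 69 102.3 (10, 30) 65 100.0 (30, 60) 85 98.6 
[ 0.5  1.5 -1.8]
[ 0.38408057 -0.21081567  0.31866216] [-3.70845469e-02 -4.10099966e-01 -4.61810201e-01 -4.01123846e-04
 -1.51669649e+00  7.90981176e-02]
```

View pics/wrist7.png

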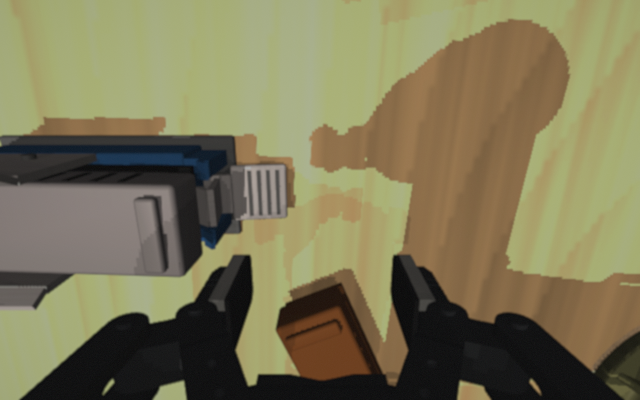

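>>> carry_out --deltas '[[[0, -39, 0], 0], [[0, -38, 0], 0], [[0, -38, 0], 0]]' --jaw 85

```text
time_s: 6.88
tool_pos: [0.4997, -0.2059, 0.3153]
tool_rot: [[0.042, -0.999, -0.003], [-0.999, -0.042, 0.001], [-0.001, 0.003, -1.0]]
contact_force: [0.0, -0.3, 0.6]
grip_width: 0.992
```

>>> carry_out --deltas '[[[0, 0, 0], 0.1745], [[0, 0, 0], 0.1745], [[0, 0, 0], 0.1745], [[0, 0, 0], 0.1745], [[0, 0, 0], 0.1745], [[0, 0, 0], 0.1745], [[0, 0, 0], 0.1745], [[0, 0, 0], 0.1745], [[0, 0, 0], 0.175], [[0, 0, 0], 0]]'

```text
time_s: 8.12
tool_pos: [0.4986, -0.2059, 0.3155]
tool_rot: [[-0.999, -0.043, -0.003], [-0.043, 0.999, 0.001], [0.003, 0.001, -1.0]]
contact_force: [-0.8, 0.0, -0.9]
grip_width: 0.996
```

```bash
python3 -c "
from h import *
s=robot.get_state();T=todock(s['tool_pos'])*1000;print(T.round(1),s['tool_rot'].round(3),s['joint_pos'])
p,d,c=shot('wrist','wrist8')
X=todock(cloud(d,c))*1000
for a in(-75,-60,-45,-30,-15,10,30):
  m=(abs(X[...,0]-a)<6)&(X[...,2]>88)&(X[...,2]<115)&(abs(X[...,1])<45);print(a,m.sum(),np.percentile(X[m][:,1],[1,99]).round(1) if m.sum()>20 else 0,np.median(X[m][:,2]) if m.sum()>20 else 0)
"
```

```text
[-42.5  -0.5 315.5] [[-0.999 -0.043 -0.003]
 [-0.043  0.999  0.001]
 [ 0.003  0.001 -1.   ]] [-1.90678616e-02 -1.12523534e-01 -2.25708073e-01 -5.82141860e-04
 -1.46067130e+00 -1.50835467e+00]
-75 2360 [-27.1  26.4] 105.37673850305559
-60 1889 [-27.6  26.8] 111.1816334858078
-45 2009 [-27.5  26.9] 104.56929804308436
-30 1850 [-27.6  26.8] 103.75886274449515
-15 1727 [-27.8  27.1] 102.9051706066862
10 1805 [-30.4  29.6] 101.47195396372872
30 1654 [-30.4  29.6] 100.33427137411974
```

View pics/wrist8.png

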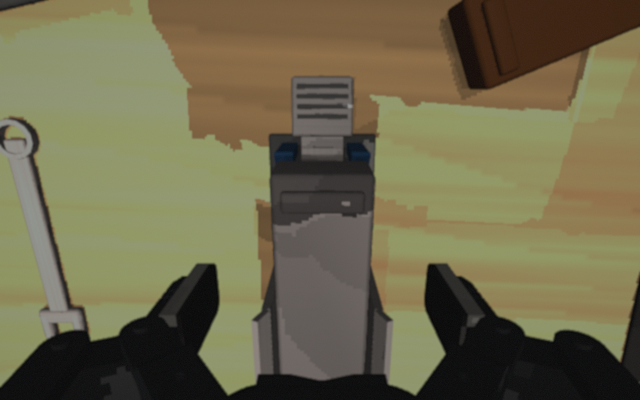

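Cassette top is centred between the fingers (u 272–374, dock y −27.5…+27), ridge at (322,200). Descend and grip.

>>> carry_out --deltas '[[[0, 0, 30], 0], [[0, 0, 30], 0], [[0, 0, 15], 0], [[0, 0, 0], 0], [[0, 0, 0], 0]]'

```text
time_s: 8.8
tool_pos: [0.4993, -0.2062, 0.2435]
tool_rot: [[-0.999, -0.043, 0.002], [-0.043, 0.999, -0.001], [-0.002, -0.001, -1.0]]
contact_force: [0.9, -0.3, 0.3]
grip_width: 1.0
```

>>> carry_out --deltas '[[[0, 0, 0], 0], [[0, 0, 0], 0], [[0, 0, 0], 0], [[0, 0, 0], 0], [[0, 0, 0], 0], [[0, 0, 0], 0]]' --jaw 40 --squeeze 60

```text
time_s: 9.55
tool_pos: [0.4991, -0.2061, 0.2431]
tool_rot: [[-0.999, -0.042, 0.001], [-0.042, 0.999, -0.0], [-0.001, -0.0, -1.0]]
contact_force: [-1.8, 1.9, 5.3]
grip_width: 0.648
```

>>> carry_out --deltas '[[[0, 0, -5], 0], [[0, 0, -8], 0], [[0, 0, -12], 0], [[0, 0, -15], 0], [[0, 0, -20], 0], [[0, 0, -20], 0], [[0, 0, -20], 0], [[0, 0, 0], 0]]'

```text
time_s: 10.55
tool_pos: [0.4992, -0.2062, 0.3447]
tool_rot: [[-0.999, -0.042, 0.004], [-0.042, 0.999, -0.001], [-0.004, -0.001, -1.0]]
contact_force: [0.3, 0.1, -2.6]
grip_width: 0.649
```

```bash
python3 -c "
from h import *
p,d,c=shot('side','side9')
p,d,c=shot('wrist','wrist9')"
```

```text
(no output)
```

View pics/side9.png

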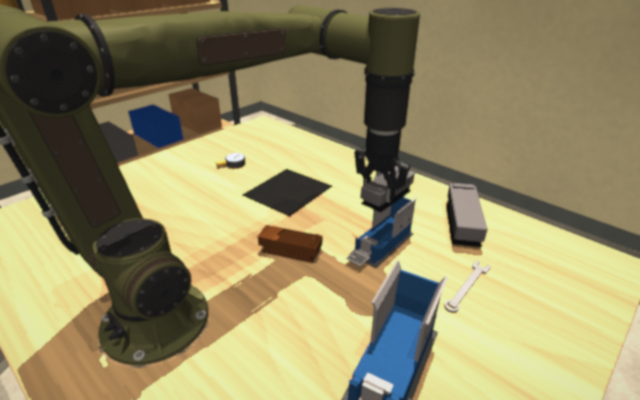

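View pics/wrist9.png

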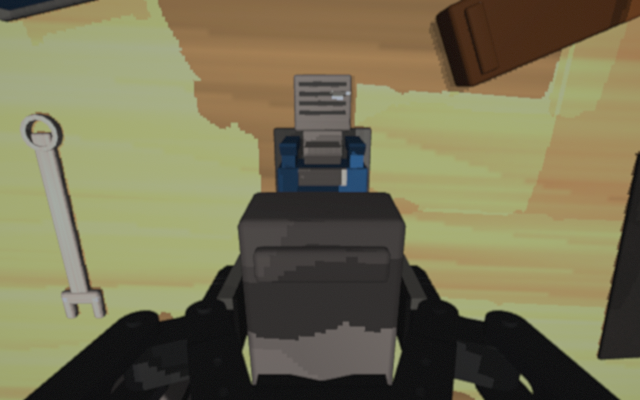

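```bash
cat > pitch.py <<'E'
from h import *
import sys
p,d,c=load(sys.argv[1]); X=cloud(d,c)
T=np.array(eval(sys.argv[2])) # tool pos
R=np.array(eval(sys.argv[3])) if len(sys.argv)>3 else robot.get_state()['tool_rot']
Y=(X-T)@R*1000  # tool coords
m=(Y[...,2]>95)&(Y[...,2]<150)&(abs(Y[...,1])<24)&(Y[...,0]>0)&(Y[...,0]<60)
for a in range(5,50,5):
    k=m&(abs(Y[...,0]-a)<2.5)
    if k.sum()>20: print(a,k.sum(),np.median(Y[k][:,2]).round(1),np.percentile(Y[k][:,1],[1,99]).round(1))
E
python3 pitch.py wrist9 '[0.4992, -0.2062, 0.3447]'
```

```text
5 1639 140.6 [-23.6  23.5]
10 3881 100.3 [-22.8  22.8]
15 2517 102.1 [-23.8  23.9]
20 1920 133.8 [-23.4  23.5]
25 3088 134.5 [-23.1  23.2]
30 2096 139.2 [-23.6  23.5]
35 2813 141.7 [-23.5  23.5]
```

>>> carry_out --deltas '[[[0, 0, -20], 0], [[-9, 36, -10], 0], [[-9, 38, 0], 0], [[-10, 38, 0], 0], [[-9, 38, 0], 0], [[-10, 38, 0], 0], [[-9, 38, 0], 0], [[-10, 38, 0], 0], [[-10, 38, 0], 0], [[-9, 40, 0], 0]]'

```text
time_s: 11.9
tool_pos: [0.5698, 0.1404, 0.373]
tool_rot: [[-0.999, -0.042, 0.0], [-0.042, 0.999, -0.0], [-0.0, -0.0, -1.0]]
contact_force: [0.0, -0.1, -2.2]
grip_width: 0.646
```

>>> carry_out --deltas '[[[0, 0, 0], -0.1796], [[0, 0, 0], -0.1796], [[0, 0, 0], -0.1796], [[0, 0, 0], -0.1796], [[0, 0, 0], -0.1796], [[0, 0, 0], -0.1796], [[0, 0, 0], -0.1796], [[0, 0, 0], -0.1796], [[0, 0, 0], -0.1796], [[0, 0, 0], 0]]'

```text
time_s: 13.15
tool_pos: [0.5696, 0.1392, 0.3728]
tool_rot: [[0.086, -0.996, 0.0], [-0.996, -0.086, -0.0], [0.0, -0.0, -1.0]]
contact_force: [-0.2, -0.1, -1.9]
grip_width: 0.647
```

```bash
python3 -c "
from h import *
s=robot.get_state();print(s['tool_pos'],s['tool_rot'].round(3).tolist(),s['contact_force'].round(1),s['joint_pos'].round(2))
p,d,c=shot('side','side10')
X=cloud(d,c);m=comp(X,.002,.009,(.4,.72,.03,.35));print(m.sum())
p,d,c=shot('scene','scene10')
p,d,c=shot('wrist','wrist10')"
```

```text
[0.56963278 0.13917572 0.37278241] [[0.086, -0.996, 0.0], [-0.996, -0.086, -0.0], [0.0, -0.0, -1.0]] [-0.2 -0.1 -1.9] [ 0.58  0.   -0.01  0.   -1.56 -0.5 ]
1988
```

View pics/wrist10.png

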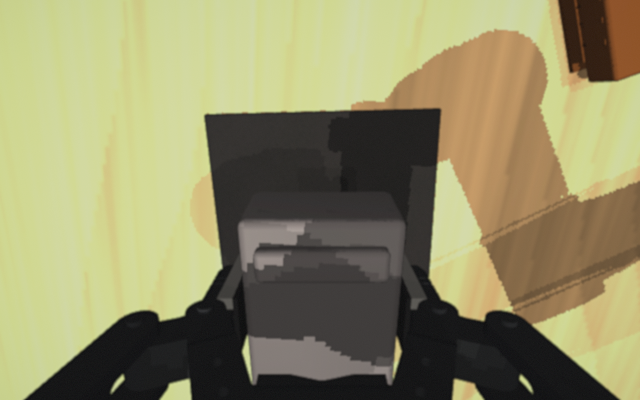

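View pics/side10.png

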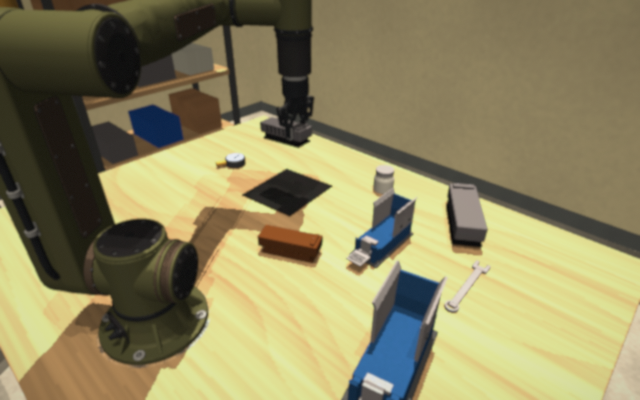

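```bash
python3 -c "
from h import *
p,d,c=load('wrist10')
a=ray(c,205,114,.005);b=ray(c,440,109,.005);print(a,b,np.linalg.norm(a-b),np.degrees(np.arctan2(*(a-b)[1::-1])))
u=(a-b)/np.linalg.norm(a-b);n=np.array([-u[1],u[0],0]);print('centre',(a+b)/2+.1*n)
"
python3 pitch.py wrist10 '[0.5696, 0.1392, 0.3728]'
```

```text
[0.6821254  0.09327011 0.005     ] [0.4666758  0.07081173 0.005     ] 0.21661696313831974 5.95099527791135
centre [0.56403282 0.18150201 0.005     ]
5 1641 139.4 [-23.5  23.5]
10 3447 100.4 [-22.9  23. ]
15 1614 102.7 [-23.8  23.9]
20 2291 132.3 [-23.7  23.8]
25 2795 132.6 [-23.2  23.3]
30 2290 137.7 [-23.4  23.5]
35 3381 140.0 [-23.6  23.5]
```

>>> carry_out --deltas '[[[0, 0, 40], 0], [[0, 0, 45], 0], [[0, 0, 40], 0], [[0, 0, 25], 0], [[0, 0, 12], 0], [[0, 0, 0], 0], [[0, 0, 0], 0]]'

```text
time_s: 14.18
tool_pos: [0.57, 0.1394, 0.2118]
tool_rot: [[0.087, -0.996, 0.002], [-0.996, -0.087, 0.001], [-0.001, -0.002, -1.0]]
contact_force: [-0.3, -0.1, -2.7]
grip_width: 0.648
```

>>> carry_out --deltas '[[[0, 0, 3], 0], [[0, 0, 2], 0], [[0, 0, 2], 0], [[0, 0, 2], 0], [[0, 0, 0], 0]]'

```text
time_s: 14.8
tool_pos: [0.5698, 0.139, 0.2023]
tool_rot: [[0.088, -0.996, 0.001], [-0.996, -0.088, -0.0], [0.0, -0.001, -1.0]]
contact_force: [-2.6, -2.1, 4.7]
grip_width: 0.645
```

>>> carry_out --deltas '[[[0, 0, 2], 0], [[0, 0, 2], 0], [[0, 0, 0], 0], [[0, 0, 0], 0]]'

```text
time_s: 15.3
tool_pos: [0.5701, 0.1389, 0.1984]
tool_rot: [[0.087, -0.996, 0.002], [-0.996, -0.087, 0.0], [0.0, -0.002, -1.0]]
contact_force: [0.8, -5.0, 5.6]
grip_width: 0.647
```

>>> carry_out --deltas '[[[0, 0, 0.5], 0], [[0, 0, 0], 0]]'

```text
time_s: 15.55
tool_pos: [0.5702, 0.139, 0.198]
tool_rot: [[0.087, -0.996, 0.003], [-0.996, -0.087, 0.0], [0.0, -0.003, -1.0]]
contact_force: [0.5, -4.3, 5.8]
grip_width: 0.645
```

>>> carry_out --deltas '[[[0, 0, 0], 0], [[0, 0, 0], 0], [[0, 0, 0], 0], [[0, 0, 0], 0], [[0, 0, 0], 0], [[0, 0, 0], 0]]' --jaw 85

```text
time_s: 16.3
tool_pos: [0.5695, 0.1392, 0.1967]
tool_rot: [[0.087, -0.996, -0.0], [-0.996, -0.087, 0.0], [-0.0, 0.0, -1.0]]
contact_force: [0.6, 0.5, 0.3]
grip_width: 0.998
```

>>> carry_out --deltas '[[[0, 0, -20], 0], [[0, 0, -40], 0], [[0, 0, -40], 0], [[0, 0, 0], 0], [[0, 0, 0], 0]]'

```text
time_s: 16.92
tool_pos: [0.5694, 0.1391, 0.2975]
tool_rot: [[0.087, -0.996, 0.001], [-0.996, -0.087, 0.001], [-0.001, -0.001, -1.0]]
contact_force: [-0.2, 0.2, -0.5]
grip_width: 0.996
```

```bash
python3 -c "
from h import *
s=robot.get_state();print(s['tool_pos'],s['contact_force'].round(1))
p,d,c=shot('wrist','wrist11');X=cloud(d,c)
p,d,c=shot('side','side11')
m=comp(X,.045,.075,(.4,.75,0,.4));print(rect(X[m]))
"
```

```text
[0.56942834 0.13914179 0.29746737] [-0.2  0.2 -0.5]
(array([567.2, 181.5]), array([ 57.2, 159.7]), 5.07)
```

View pics/wrist11.png

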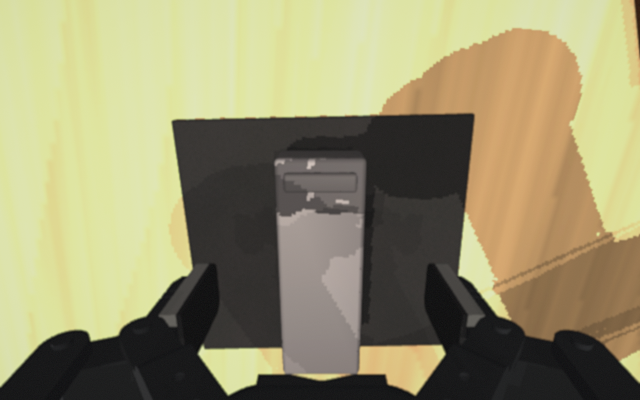

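```bash
python3 -c "
from h import *
p,d,c=load('wrist11');X=cloud(d,c);m=comp(X,.05,.0605,(.4,.75,0,.4));P=X[m]
A=np.c_[P[:,:2],np.ones(len(P))];print(np.linalg.lstsq(A,P[:,2],rcond=None)[0], np.median(P[:,2]))
p,d,c=load('side11');X=cloud(d,c);m=comp(X,.05,.0605,(.4,.75,0,.4));P=X[m];print(len(P),rect(P))
A=np.c_[P[:,:2],np.ones(len(P))];print(np.linalg.lstsq(A,P[:,2],rcond=None)[0])
"
```

```text
[0.00220054 0.00106691 0.05597247] 0.057480293116556176
459 (array([565. , 181.1]), array([ 60.3, 163.1]), 4.04)
[0.03056889 0.00641135 0.0376565 ]
```

>>> carry_out --deltas '[[[-34, 0, 0], 0], [[-34, 0, 0], 0], [[-26.5, -1.5, 0], 0], [[0, 0, 0], 0]]'

```text
time_s: 17.52
tool_pos: [0.5626, 0.235, 0.2957]
tool_rot: [[0.089, -0.996, -0.001], [-0.996, -0.089, -0.001], [0.001, 0.001, -1.0]]
contact_force: [0.1, -0.1, -0.0]
grip_width: 0.994
```

```bash
python3 -c "
from h import *
s=robot.get_state();print(s['tool_pos'],s['contact_force'].round(1))
R=s['tool_rot'];T=s['tool_pos']
p,d,c=shot('wrist','wrist12');X=cloud(d,c);Y=(X-T)@R*1000
m=comp(X,.045,.075,(.4,.75,0,.4));print(rect(X[m]),rect(Y[m]))
"
```

```text
[0.56255706 0.23502707 0.29573408] [ 0.1 -0.1 -0. ]
(array([566.7, 187.4]), array([ 57.1, 147.5]), 5.28) (array([47595. ,  -178.6]), array([ 57139.2, 147544.4]), 89.85)
```

View pics/wrist12.png

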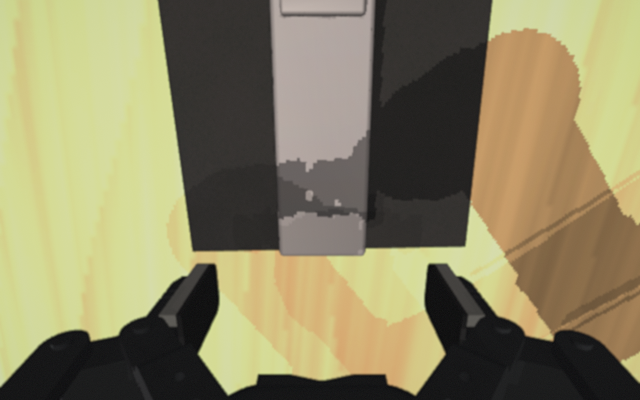

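Cassette is flat and centred under the fingers (−0.2 mm). Descend on its plain end.

>>> carry_out --deltas '[[[0, 0, 40], 0], [[0, 0, 35], 0], [[0, 0, 20], 0], [[0, 0, 4], 0], [[0, 0, 0], 0], [[0, 0, 0], 0]]'

```text
time_s: 18.32
tool_pos: [0.5632, 0.2337, 0.1994]
tool_rot: [[0.087, -0.996, 0.002], [-0.996, -0.087, 0.001], [-0.001, -0.002, -1.0]]
contact_force: [0.1, -0.4, 0.8]
grip_width: 0.999
```

>>> carry_out --deltas '[[[0, 0, 0], 0], [[0, 0, 0], 0], [[0, 0, 0], 0], [[0, 0, 0], 0], [[0, 0, 0], 0], [[0, 0, 0], 0]]' --jaw 40 --squeeze 90

```text
time_s: 19.08
tool_pos: [0.563, 0.2337, 0.1987]
tool_rot: [[0.088, -0.996, 0.001], [-0.996, -0.088, 0.001], [-0.001, -0.001, -1.0]]
contact_force: [-0.2, 1.0, 4.4]
grip_width: 0.639
```

>>> carry_out --deltas '[[[0, 0, -5], 0], [[0, 0, -10], 0], [[0, 0, -20], 0], [[0, 0, -35], 0], [[0, 0, -35], 0], [[0, 0, -35], 0], [[0, 0, -35], 0], [[0, 0, 0], 0]]'

```text
time_s: 20.08
tool_pos: [0.563, 0.2332, 0.3779]
tool_rot: [[0.087, -0.996, 0.007], [-0.996, -0.087, 0.004], [-0.003, -0.007, -1.0]]
contact_force: [0.1, -0.8, -2.7]
grip_width: 0.64
```

```bash
python3 -c "
from h import *
s=robot.get_state();print(s['tool_pos'],s['contact_force'].round(1),s['ft_torque'])
p,d,c=shot('wrist','wrist13')
p,d,c=shot('side','side13')
np.save('pics/T13.npy',s['tool_pos'])
"; python3 pitch.py wrist13 "np.load('pics/T13.npy')"
```

```text
[0.56302411 0.23322921 0.37791952] [ 0.1 -0.8 -2.7] [ 0.15656845 -0.00585675 -0.03070951]
5 1629 141.2 [-23.5  23.5]
10 3379 140.0 [-23.1  23.3]
15 2993 140.6 [-23.7  23.8]
20 2019 141.1 [-23.7  23.7]
25 1901 141.2 [-23.5  23.6]
30 1958 141.2 [-23.5  23.5]
35 2038 141.2 [-23.5  23.3]
40 2111 141.2 [-23.4  23.5]
45 2214 141.3 [-23.5  23.4]
```

View pics/wrist13.png

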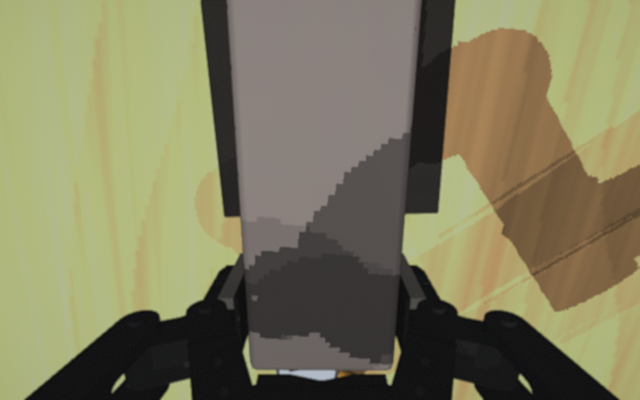

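View pics/side13.png

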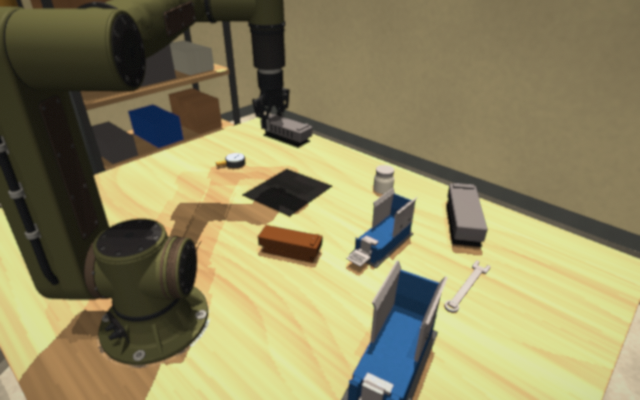

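>>> carry_out --deltas '[[[0, 0, 0], -0.1694], [[0, 0, 0], -0.1694], [[0, 0, 0], -0.1694], [[0, 0, 0], -0.1694], [[0, 0, 0], -0.1694], [[0, 0, 0], -0.1694], [[0, 0, 0], -0.1694], [[0, 0, 0], -0.1694], [[0, 0, 0], -0.1694], [[0, 0, 0], 0]]'

```text
time_s: 21.42
tool_pos: [0.5626, 0.2334, 0.3711]
tool_rot: [[0.999, 0.04, -0.003], [0.04, -0.999, -0.002], [-0.003, 0.001, -1.0]]
contact_force: [-0.0, 0.0, -2.1]
grip_width: 0.642
```

>>> carry_out --deltas '[[[-9, 43, 0], 0], [[-9, 43, 0], 0], [[-9, 43, 0], 0], [[-9, 44, 0], 0], [[-9, 44, 0], 0], [[-10, 44, 0], 0], [[-10, 44, 0], 0], [[-10, 44, 0], 0], [[-9, 43, 0], 0], [[-9, 43, 0], 0]]'

```text
time_s: 22.68
tool_pos: [0.4871, -0.2064, 0.372]
tool_rot: [[0.999, 0.037, -0.001], [0.037, -0.999, 0.0], [-0.001, -0.0, -1.0]]
contact_force: [-0.1, -0.2, -2.2]
grip_width: 0.64
```

>>> carry_out --deltas '[[[0, 0, 0], 0], [[0, 0, 0], 0], [[0, 0, 0], 0]]'

```text
time_s: 23.05
tool_pos: [0.4879, -0.2042, 0.3724]
tool_rot: [[0.999, 0.041, -0.0], [0.041, -0.999, 0.0], [-0.0, -0.0, -1.0]]
contact_force: [-0.4, -0.1, -2.2]
grip_width: 0.643
```

```bash
python3 -c "
from h import *
s=robot.get_state();print(s['tool_pos'],s['tool_rot'].round(4).tolist(),todock(s['tool_pos'])*1000,s['joint_pos'].round(2))
p,d,c=shot('wrist','wrist14')
np.save('pics/T13.npy',s['tool_pos'])
p,d,c=shot('side','side14')
p,d,c=shot('scene','scene14')
"; python3 pitch.py wrist14 "np.load('pics/T13.npy')"
```

```text
[ 0.48794761 -0.20422575  0.37243122] [[0.9991, 0.0412, -0.0005], [0.0412, -0.9991, 0.0002], [-0.0005, -0.0002, -1.0]] [-53.02787169   1.6963196  372.43121614] [-0.02 -0.15 -0.16 -0.   -1.57  1.63]
5 1653 141.2 [-23.4  23.6]
10 3366 139.9 [-23.1  23. ]
15 2779 140.7 [-23.8  23.8]
20 2210 141.0 [-23.7  23.6]
25 1874 141.2 [-23.4  23.6]
30 1970 141.2 [-23.5  23.5]
35 2043 141.2 [-23.6  23.5]
40 2126 141.2 [-23.5  23.6]
45 2204 141.2 [-23.6  23.4]
```

View pics/wrist14.png

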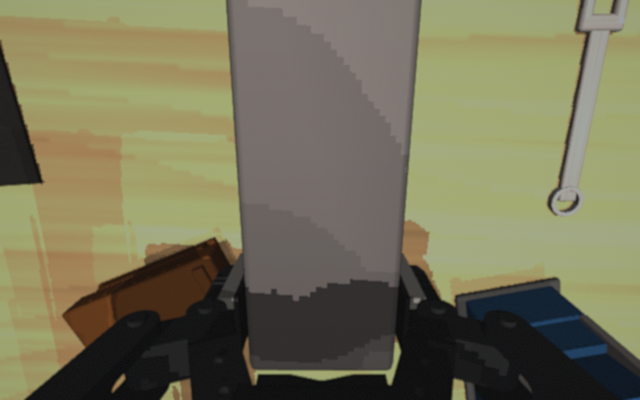

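View pics/side14.png

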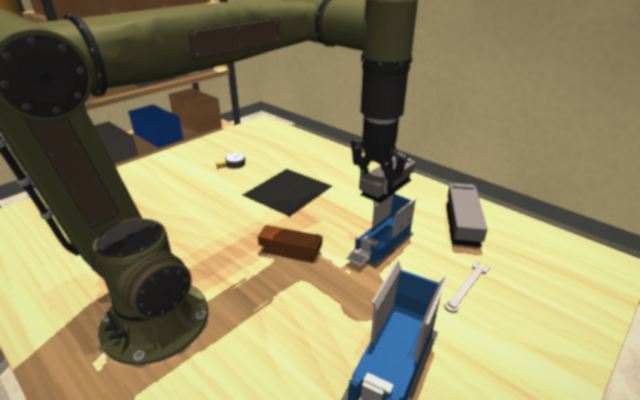

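```bash
python3 -c "
from h import *
for t in('wrist1','wrist7','wrist8','wrist9'):
  p,d,c=load(t);X=todock(cloud(d,c))*1000
  m=(X[...,2]>16)&(X[...,2]<36)&(abs(X[...,1])<26)&(X[...,0]<-95)&(X[...,0]>-140)
  m=cv2.morphologyEx(m.astype(np.uint8),cv2.MORPH_OPEN,np.ones((3,3)))>0
  if m.sum()<50: print(t,m.sum());continue
  P=X[m];k=abs(P[:,1])<18;print(t,m.sum(),'outer x',np.percentile(P[k,0],[0.3,2]).round(1),'y',np.percentile(P[:,1],[0.5,99.5]).round(1),'z',np.median(P[:,2]).round(1))
  m=(X[...,2]>112)&(X[...,2]<128)
  for sgn in(1,-1):
    P=X[m&(X[...,1]*sgn>28)&(X[...,1]*sgn<45)&(X[...,0]>-5)&(X[...,0]<100)]
    if len(P)>50: print('   guard',sgn,np.percentile(P[:,0],[1,99]).round(1),np.percentile(P[:,1],[1,99]).round(1))
  m=(X[...,2]>104)&(X[...,2]<114)&(abs(X[...,1])<18)&(X[...,0]<-50)&(X[...,0]>-80)
  if t=='wrist8': P=X[m&(X[...,2]>107.5)]; print('ridge x',np.percentile(P[:,0],[2,98]))
"
```

```text
wrist1 1259 outer x [-127.7 -126.8] y [-22.   21.3] z 29.7
   guard 1 [ 0.7 94.8] [29.  37.7]
   guard -1 [ 0.7 94.7] [-38.5 -29.9]
wrist7 2367 outer x [-127.9 -127.5] y [-22.3  21. ] z 23.4
   guard 1 [-1.1 22.9] [28.7 37.9]
   guard -1 [-1.5  5.6] [-37.4 -30.3]
wrist8 2905 outer x [-127.1 -127.1] y [-21.8  21.1] z 23.5
   guard 1 [-0.7 40. ] [29.  37.7]
   guard -1 [-0.6 40. ] [-38.6 -29.8]
ridge x [-68.59762856 -57.21605001]
wrist9 2525 outer x [-127.4 -127.3] y [-22.2  21.2] z 29.9
```

>>> carry_out --deltas '[[[0.6, 2, 25], 0], [[0, 0, 20], 0], [[0, 0, 0], 0], [[0, 0, 0], 0], [[0, 0, 0], 0]]'

```text
time_s: 23.82
tool_pos: [0.4886, -0.207, 0.3288]
tool_rot: [[0.999, 0.041, 0.002], [0.041, -0.999, -0.0], [0.002, 0.001, -1.0]]
contact_force: [0.7, -0.6, -1.1]
grip_width: 0.637
```

```bash
python3 -c "
from h import *
s=robot.get_state();print(s['tool_pos'],s['tool_rot'].round(4).tolist(),todock(s['tool_pos'])*1000)
p,d,c=shot('side','side15')
q=p[130:290,300:480]; cv2.imwrite('pics/side15c.png',cv2.cvtColor(cv2.resize(q,None,fx=4,fy=4,interpolation=cv2.INTER_CUBIC),cv2.COLOR_RGB2BGR))
p,d,c=shot('scene','scene15')
q=p[140:240,240:320]; cv2.imwrite('pics/scene15c.png',cv2.cvtColor(cv2.resize(q,None,fx=6,fy=6,interpolation=cv2.INTER_CUBIC),cv2.COLOR_RGB2BGR))
"
```

```text
[ 0.48864092 -0.20701982  0.32882596] [[0.9991, 0.0412, 0.0016], [0.0412, -0.9992, -0.0004], [0.0016, 0.0005, -1.0]] [-52.45217104  -1.12433967 328.82595565]
```

View pics/side15c.png

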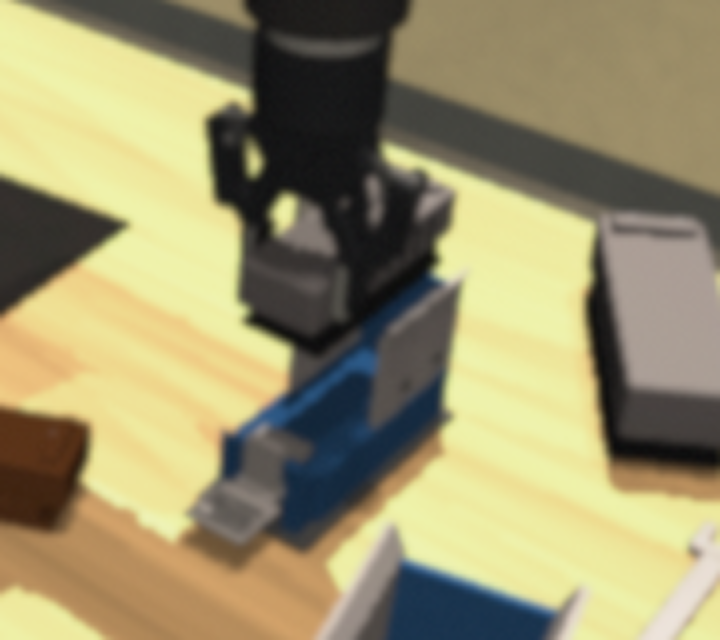

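View pics/scene15c.png

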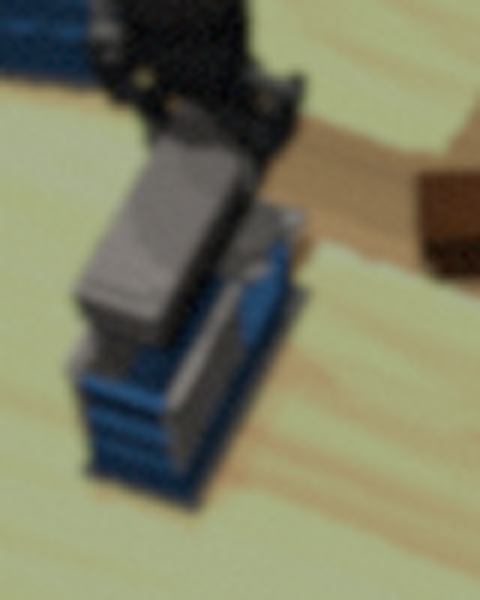

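The views show the ridge end above the guards and the plain end at the latch, aligned. TCP is at dock y −1.1 against a target of −0.4, so I'll correct that and enter slowly.

>>> carry_out --deltas '[[[0, -0.7, 4], 0], [[0, 0, 6], 0], [[0, 0, 6], 0], [[0, 0, 6], 0], [[0, 0, 0], 0], [[0, 0, 0], 0]]'

```text
time_s: 24.68
tool_pos: [0.4885, -0.2063, 0.3059]
tool_rot: [[0.999, 0.041, 0.0], [0.041, -0.999, -0.0], [0.0, 0.0, -1.0]]
contact_force: [0.4, 0.3, -3.4]
grip_width: 0.641
```

>>> carry_out --deltas '[[[0, 0, 6], 0], [[0, 0, 6], 0], [[0, 0, 6], 0], [[0, 0, 0], 0]]'

```text
time_s: 25.18
tool_pos: [0.4882, -0.2063, 0.2868]
tool_rot: [[0.999, 0.041, -0.002], [0.041, -0.999, 0.0], [-0.002, -0.0, -1.0]]
contact_force: [0.6, 0.3, -3.0]
grip_width: 0.643
```

>>> carry_out --deltas '[[[0, 0, 6], 0], [[0, 0, 6], 0], [[0, 0, 6], 0], [[0, 0, 0], 0]]'

```text
time_s: 25.68
tool_pos: [0.4882, -0.2062, 0.2689]
tool_rot: [[0.999, 0.041, -0.001], [0.041, -0.999, 0.0], [-0.001, -0.0, -1.0]]
contact_force: [-0.5, 0.4, -2.3]
grip_width: 0.641
```

>>> carry_out --deltas '[[[0, 0, 4], 0], [[0, 0, 4], 0], [[0, 0, 3], 0], [[0, 0, 0], 0]]'

```text
time_s: 26.18
tool_pos: [0.4883, -0.2063, 0.2583]
tool_rot: [[0.999, 0.041, -0.001], [0.041, -0.999, 0.0], [-0.001, -0.0, -1.0]]
contact_force: [-0.4, -0.5, -3.4]
grip_width: 0.643
```

>>> carry_out --deltas '[[[0, 0, 2], 0], [[0, 0, 2], 0], [[0, 0, 0], 0]]'

```text
time_s: 26.55
tool_pos: [0.4884, -0.2063, 0.2545]
tool_rot: [[0.999, 0.041, -0.0], [0.041, -0.999, 0.0], [-0.0, -0.0, -1.0]]
contact_force: [-0.7, -0.3, -2.9]
grip_width: 0.642
```

>>> carry_out --deltas '[[[0, 0, 2], 0], [[0, 0, 0], 0], [[0, 0, 0], 0]]'

```text
time_s: 26.92
tool_pos: [0.4888, -0.2063, 0.2532]
tool_rot: [[0.999, 0.041, 0.002], [0.041, -0.999, -0.0], [0.002, 0.0, -1.0]]
contact_force: [2.4, -0.2, -0.4]
grip_width: 0.639
```

>>> carry_out --deltas '[[[0, 0, 2], 0], [[0, 0, 0], 0]]'

```text
time_s: 27.18
tool_pos: [0.4889, -0.2064, 0.2516]
tool_rot: [[0.999, 0.042, 0.002], [0.042, -0.999, -0.001], [0.002, 0.001, -1.0]]
contact_force: [3.7, -1.1, 2.4]
grip_width: 0.645
```

>>> carry_out --deltas '[[[0, 0, 2], 0], [[0, 0, 0], 0]]'

```text
time_s: 27.42
tool_pos: [0.489, -0.2064, 0.2497]
tool_rot: [[0.999, 0.041, 0.003], [0.041, -0.999, -0.001], [0.003, 0.001, -1.0]]
contact_force: [6.1, 0.1, 5.2]
grip_width: 0.64
```

>>> carry_out --deltas '[[[0, 0, 2], 0], [[0, 0, 0], 0]]'

```text
time_s: 27.68
tool_pos: [0.4893, -0.2064, 0.2484]
tool_rot: [[0.999, 0.042, 0.004], [0.042, -0.999, -0.001], [0.004, 0.001, -1.0]]
contact_force: [5.1, -0.4, 6.3]
grip_width: 0.638
```

>>> carry_out --deltas '[[[0, 0, 2], 0], [[0, 0, 0], 0]]'

```text
time_s: 27.92
tool_pos: [0.4892, -0.2061, 0.2454]
tool_rot: [[0.999, 0.042, 0.004], [0.042, -0.999, -0.0], [0.004, 0.0, -1.0]]
contact_force: [7.0, 0.4, 3.0]
grip_width: 0.64
```

>>> carry_out --deltas '[[[0, 0, 2], 0], [[0, 0, 0], 0]]'

```text
time_s: 28.18
tool_pos: [0.4892, -0.2061, 0.2432]
tool_rot: [[0.999, 0.042, 0.004], [0.042, -0.999, -0.0], [0.003, 0.0, -1.0]]
contact_force: [8.2, -0.3, 1.8]
grip_width: 0.637
```

>>> carry_out --deltas '[[[0, 0, 2], 0], [[0, 0, 0], 0]]'

```text
time_s: 28.42
tool_pos: [0.4893, -0.2061, 0.2412]
tool_rot: [[0.999, 0.042, 0.004], [0.042, -0.999, -0.0], [0.003, 0.0, -1.0]]
contact_force: [6.8, -0.4, 1.5]
grip_width: 0.639
```

>>> carry_out --deltas '[[[0, 0, 1.5], 0], [[0, 0, 0], 0]]'

```text
time_s: 28.68
tool_pos: [0.4882, -0.2062, 0.2388]
tool_rot: [[0.999, 0.041, -0.001], [0.041, -0.999, 0.0], [-0.001, -0.0, -1.0]]
contact_force: [1.7, 0.7, 3.1]
grip_width: 0.639
```

>>> carry_out --deltas '[[[0, 0, 1.5], 0], [[0, 0, 0], 0]]'

```text
time_s: 28.92
tool_pos: [0.4882, -0.2062, 0.2387]
tool_rot: [[0.999, 0.041, -0.001], [0.041, -0.999, 0.0], [-0.001, -0.0, -1.0]]
contact_force: [-2.3, 3.3, 8.7]
grip_width: 0.64
```

```bash
python3 -c "
from h import *
s=robot.get_state();print(s['tool_pos'],todock(s['tool_pos'])*1000, s['contact_force'])
p,d,c=shot('side','side16');X=todock(cloud(d,c))*1000
q=p[150:290,300:480]; cv2.imwrite('pics/side16c.png',cv2.cvtColor(cv2.resize(q,None,fx=4,fy=4,interpolation=cv2.INTER_CUBIC),cv2.COLOR_RGB2BGR))
for a in(20,40,60,75):
  m=(abs(X[...,0]-a)<7)&(abs(X[...,1])<20)&(X[...,2]>80)&(X[...,2]<125);print(a,m.sum(),np.median(X[m][:,2]))
m=(abs(X[...,0]+110)<14)&(abs(X[...,1])<20)&(X[...,2]>12)&(X[...,2]<40);print('tongue',m.sum(),np.median(X[m][:,2]))
"
```

```text
[ 0.48815861 -0.20616803  0.23870645] [-52.89838806  -0.25309921 238.7064503 ] [-2.3499996   3.28057528  8.66837542]
20 5 96.43253657257547
40 1 96.56552513893658
60 43 101.9143632026429
75 7 102.35156531724128
tongue 119 29.304804707301184
```

View pics/side16c.png

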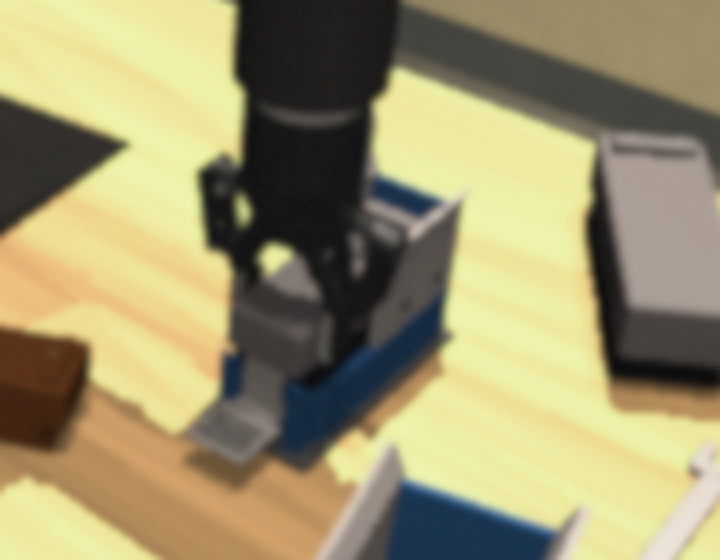

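The tongue is back at z≈29.3 mm (closed) and the side force dropped away (snap). One small extra push, then relax and let go.

>>> carry_out --deltas '[[[0, 0, 1.5], 0], [[0, 0, 0], 0], [[0, 0, -1.5], 0], [[0, 0, -1.3], 0], [[0, 0, 0], 0]]'

```text
time_s: 29.6
tool_pos: [0.4882, -0.2063, 0.2387]
tool_rot: [[0.999, 0.041, -0.001], [0.041, -0.999, 0.0], [-0.001, -0.0, -1.0]]
contact_force: [0.6, 1.5, 5.0]
grip_width: 0.636
```

>>> carry_out --deltas '[[[0, 0, 0], 0], [[0, 0, 0], 0], [[0, 0, 0], 0], [[0, 0, 0], 0], [[0, 0, 0], 0]]' --jaw 85

```text
time_s: 30.22
tool_pos: [0.4884, -0.2063, 0.2389]
tool_rot: [[0.999, 0.041, -0.0], [0.041, -0.999, 0.0], [-0.0, -0.0, -1.0]]
contact_force: [-0.1, -0.1, 0.7]
grip_width: 0.994
```

>>> carry_out --deltas '[[[0, 0, -15], 0], [[0, 0, -30], 0], [[0, 0, -40], 0], [[0, 0, -40], 0], [[-40, 0, -30], 0], [[-40, 0, 0], 0], [[0, 0, 0], 0], [[0, 0, 0], 0]]'

```text
time_s: 31.22
tool_pos: [0.4084, -0.2096, 0.3949]
tool_rot: [[0.999, 0.041, 0.001], [0.041, -0.999, -0.0], [0.001, 0.0, -1.0]]
contact_force: [-0.2, 0.8, 0.1]
grip_width: 0.997
```

```bash
python3 -c "
from h import *
s=robot.get_state();print(s['tool_pos'],s['contact_force'].round(1))
p,d,c=shot('wrist','wrist17');X=todock(cloud(d,c))*1000
q,d2,c2=shot('side','side17');X2=todock(cloud(d2,c2))*1000
for nm,Y in(('wrist',X),('side',X2)):
  m=(Y[...,2]>88)&(Y[...,2]<99.5)&(abs(Y[...,1])<28)&(abs(Y[...,0])<90);P=Y[m]
  if len(P)>30:
    A=np.c_[P[:,:2],np.ones(len(P))];print(nm,'top',len(P),np.linalg.lstsq(A,P[:,2],rcond=None)[0].round(4),rect(P/1000))
  for a in(-70,-50,-20,20,50):
    k=m&(abs(Y[...,0]-a)<7)&(abs(Y[...,1])<20)
    print(a,k.sum(),np.median(Y[k][:,2]).round(1) if k.any() else '')
  m=(Y[...,2]>100.5)&(Y[...,2]<109)&(abs(Y[...,1])<24)&(abs(Y[...,0])<90)
  if m.sum()>10: print('ridge',m.sum(),rect(Y[m]/1000),np.median(Y[m][:,2]))
  m=(Y[...,2]>12)&(Y[...,2]<36)&(abs(Y[...,1])<18)&(abs(Y[...,0]+110)<14)
  if m.any(): print('tongue',m.sum(),np.median(Y[m][:,2]))
"
```

```text
[ 0.40839983 -0.20958884  0.39487188] [-0.2  0.8  0.1]
wrist top 8939 [-3.70000e-03 -5.20000e-03  9.81724e+01] (array([-39.2,  -0.2]), array([55.6, 82. ]), 89.89)
-70 922 98.6
-50 1052 98.5
-20 1229 98.3
20 0 
50 0 
ridge 26 (array([-40.3,   0.1]), array([47.3, 76.1]), 89.47) 100.63029875311199
tongue 1120 29.955099147408475
side top 751 [5.30000e-03 6.10000e-03 9.69126e+01] (array([ 2.5, -0.3]), array([173.8,  55.3]), 0.28)
-70 55 97.8
-50 56 97.6
-20 45 97.6
20 43 97.0
50 41 97.1
ridge 81 (array([58.7,  3.4]), array([45.4, 63.3]), 85.02) 103.23829625154764
tongue 109 29.22846604655668
```

View pics/wrist17.png

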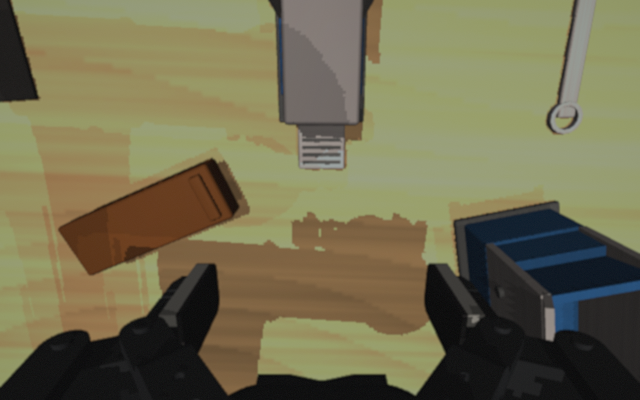

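View pics/side17.png

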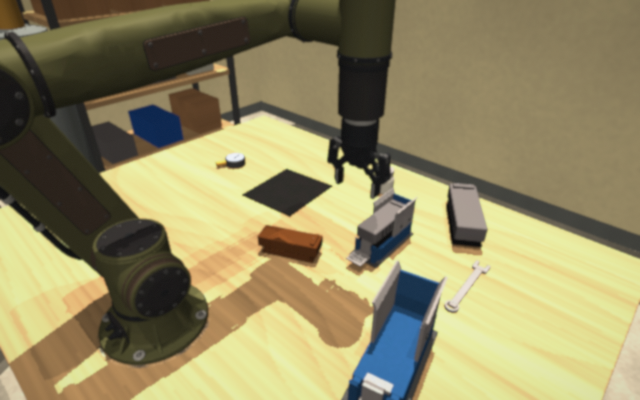

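```bash
python3 -c "
from h import *
s=robot.get_state();print(s['time_s'],abs(s['qvel']).max());print(robot.hand_in())"
```

```text
31.325 0.01067071797322391
the job is handed in; nothing more can be done
None
```

The cassette is turned end for end and latched back in the small blue dock. I handed the job in at 31.3 s; the hand-in gave no verdict.

**What I did**
- I pressed the tongue until the ridged end rose about 6 mm, with about 5 N on the tongue.
- I lifted the cassette out and laid it flat on the mat, where its top surface was level to about 0.002 rad, and let go.
- I took it by the plain end, turned it, and lowered it with the ridge between the guards until the hook snapped in. I then stopped pushing and let go. The wrist force stayed under about 10 N in the readings taken.

**Last checks**
- **Level:** the cassette top is at 97–98 mm, the same as at the start, with a slope of about 0.005 rad.
- **Position:** the plain end is about 80 mm from the seat's centre, and the cassette is 0.2 mm off to the side.
- **Latch:** the tongue is back at 29–30 mm, its closed height. It was 23.5 mm while the cassette was popped up.
- **Gripper:** clear of everything.
- **Bystanders:** I never touched the spanner, jar or gauge. I did not measure them at the end. The spanner and gauge look in place in the last side picture, where the arm hides the jar.

**Disagreements**
- The ridge's final position was not measured well. The wrist view cut it off, and the side camera's figure (58.7 mm from centre) mixes in pixels from the guards. It is inferred from the plain end and the known length.
- The side and wrist cameras differ by about 1 mm in height, within their calibration.

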